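# Drive the model harbour crane towards the barge

### The job

On this model railway the tall ball-topped joystick drives the harbour crane along its quay. Tilt that stick well over sideways towards the end of the quay where the open barge is moored (not the tug), hold it over for at least a full second, then let go so that it springs back upright. Do not tilt it the other way, and leave the short flat-topped stick on the other box alone.

Things in the scene. Friction and masses are not known exactly. Their poses are not given: they have to be found in the camera images.
- crane_box: Fixed black control box, aluminium top, 80 (x) x 150 (y) x 45 mm high. Origin: centre of underside, on the table; z up, y its long side, +y within 0.3 rad of world +y (left). Mid-top stands the tall joystick: pivot 45 mm above the origin, stalk 8 mm thick, black ball 32 mm in diameter centred 90 mm above the pivot (135 mm above the table). The like box beside it has a short stick.
- crane_stick (a joint): Tilt of the tall joystick, rad: 0 upright, positive towards the crane box's +y, negative towards its -y; no other motion. Stops at 0.6 either way; well over is more than 0.25 (22 mm of ball travel), a good aim is 0.4 (35 mm). It springs upright when released; about 2.3 N at the ball holds it at 0.4.
- barge: Open model barge, dark steel hull, wooden hold floor, 62 (x) x 230 (y) x 30 mm, fixed in the water beyond the quay. Origin: centre of underside. It lies at the quay's left end (world y above 0.18) or right end (y below -0.18); a tug with a white wheelhouse, 45 x 115 x 59 mm, lies at the other end, and the crane stands mid-quay between.
- short_stick (a joint): Tilt of the short joystick on the other box (flat round knob 36 mm in diameter, its top 85 mm above the table), rad: 0 upright, sprung to the centre. That box stands 200 mm or more to the left or right of the crane box. Leave it alone.
There are look-alikes about, which are no part of the job. Leave any blue look-alike of the barge alone. What is shaped like the part that bears short_stick but brown is not meant.

How it is judged (in metres and radians):
On the way:
1. the tall stick is held tilted more than 0.25 rad towards the barge's end of the quay for 0.8 s (((world y of barge above 0 m and value of joint crane_stick above 0.25 rad) or (world y of barge below 0 m and value of joint crane_stick below -0.25 rad))), for 0.8 s.
At the end, for the whole second after the job is handed in: After being held over towards the barge's end, the tall stick is back upright within 0.1 rad and the short stick is upright within 0.1 rad (value of joint crane_stick between -0.1 and 0.1 rad and value of joint short_stick between -0.1 and 0.1 rad); the robot touches nothing.
It fails at once if the tall stick is tilted more than 0.25 rad away from the barge's end ((world y of barge above 0 m and value of joint crane_stick below -0.25 rad) or (world y of barge below 0 m and value of joint crane_stick above 0.25 rad)).
It fails at once if the short stick is tilted more than 0.2 rad (value of joint short_stick above 0.2 rad or value of joint short_stick below -0.2 rad).
It also fails if it takes over 32 s, if anything falls off the work surface, if the arm or the gripper's body presses on something with over 40 N, if the wrist force passes 120 N, or if a joint passes its speed limit or range.

### The arm

A 6-joint arm with a two-finger parallel gripper is mounted at the origin on the work surface. World frame = base frame: x ahead of the robot, y to its left, z up, the work surface at z = 0. Lengths are in mm, angles in rad, forces in N, time in s.
With the tool pointing down it reaches from about 300 to 850 mm from the base axis. Payload 5.4 kg.
Tool frame: the origin (TCP) lies at the very end of the fingers, on their centre line; the grasp point (between the pads) lies 19 mm behind it (ctrl.pinch_z is the distance from the TCP to the grasp point, in mm); z points along the fingers, y is the direction in which the jaws open and shut (so a half turn about z gives the same grasp; the last joint's range is limited). The gripper opens to 85 mm and grips with 20 to 120 N. Pads are 22 mm wide; open, the fingers measure 114 mm over their backs; the gripper's body (76 mm by 85 mm) begins 54 mm behind the grasp point. The pads swing forward as they close: fully open they stand 13 mm farther back than shut.
Start: joints at [1.005, 0.158, 1.597, -0, 1.386, -0.21], TCP at [200.304, 538.966, 196.899] pointing down, gripper open.
Joint ranges: [-2.91, 2.91], [-0.94, 2.29], [0.18, 2.7], [-1.29, 4.43], [0.17, 2.64], [-3, 3]. Speed limits (rad/s): [2.57, 2.57, 3.14, 3.14, 3.14, 3.14].

### API

Orientations are given as [roll, pitch, yaw] about the fixed x, y, z axes, in that order (R = Rz(yaw) Ry(pitch) Rx(roll)).
In Python, from bench import ctrl, capture, calibration, sign_off gives the robot as it stands. The module is installed in compiled form; this text tells all that it offers.
- The arm moves only by the shell command python3 -m jog 'ROWS' [OPENING] [FORCE]. ROWS is JSON, a list of rows, each an object with "offset": the shift along the world's x, y, z in mm, a list of three; "twist": the turn, a rotation vector about the world's x, y, z in degrees, a list of three. In form: [{"offset": [dx, dy, dz], "twist": [rx, ry, rz]}, ...]. A call has 1 to 12 rows; each row shifts and turns the commanded pose from where the row before left it; what a row does not reach is not made up. A row lasts 1/10 s, in which the tool goes at most 50 mm and 8.59 degrees, less where a joint would pass 70% of its speed; a pose out of reach is approached as far as the arm can. A call with a gripper value outside its range is refused whole. OPENING is the gripper command: -1 is shut, 1 is fully open, values between are in proportion, set as the call begins (- or left out, the last holds). The fingers move at their own pace and stop on an object; FORCE is the grip in N (left out, the last holds). Time passes only in rows, so rows that do not move let the fingers close. It gives the time, the measured TCP pose, the force and the opening at its end, in the units of the state.
- ctrl.observe(): the state, without advancing time (a new reading comes with each control period).
- capture(name): name is "side" or "top"; returns the picture (400x640x3 uint8, blue, green, red); there is no depth.
- calibration(name): a dict with "fx", "fy", "cx", "cy" (pixels), "world_to_cam" (4x4, takes a point from world to camera coordinates). Camera axes: x right, y up, looking along -z (the intrinsics and any distortion apply to the point x, -y, -z); pixel columns grow to the right and rows downward; lengths in mm; the calibration is good to about 2 mm. A picture is of the moment at which its call begins. calibration takes no time and is no camera call.
- sign_off(): hands the job in, once; it reports no verdict.
The state is a dict: "time": time; "q": joint angles; "joint_vel": joint speeds; "joint_efforts": joint torques, N m; "ee_pos": TCP position; "orientation": TCP orientation; "wrist_force": force on the tool from outside, world axes, zero at the start; "wrist_torque": the same for the moment, N m; "width": finger opening in mm.
Only numpy, scipy, OpenCV 4.12 (cv2) and the standard library are available. Lean on these libraries where they do the work, as an engineer would, in place of code of your own. Each camera call takes 0.05 s, during which the arm holds its last target.

## Working session

There is one attempt and no reset: what is moved stays moved. The work goes in short steps, Python scripts to look and compute and a shell command to move; the robot and the scene stay as the last step left them, time stands still between calls to the robot, and variables do not carry over. Pictures are saved under pics/ and viewed, and the job is handed in when it is done.

```bash
mkdir -p pics
python3 - <<'E'
from bench import ctrl,capture,calibration
import cv2,numpy as np
for n in("side","top"):
    cv2.imwrite(f"pics/{n}0.png",capture(n))
    c=calibration(n); print(n,{k:(np.round(v,3).tolist()) for k,v in c.items()})
s=ctrl.observe();print(s["time"],s["ee_pos"],s["orientation"],s["width"])
E
```

```text
side {'fx': 493.756, 'fy': 493.756, 'cx': 319.702, 'cy': 204.649, 'world_to_cam': [[0.954, -0.299, 0.0, -407.124], [0.199, 0.635, 0.747, -234.439], [-0.223, -0.713, 0.665, -1231.092], [0.0, 0.0, 0.0, 1.0]]}
top {'fx': 423.096, 'fy': 423.096, 'cx': 328.096, 'cy': 208.956, 'world_to_cam': [[-0.012, -1.0, -0.027, 162.42], [0.996, -0.014, 0.089, -477.014], [-0.089, -0.025, 0.996, -1275.278], [0.0, 0.0, 0.0, 1.0]]}
0.1 [199.96719103 538.45148266 196.00563952] [-3.13987136e+00 -3.79732343e-04  2.78580633e+00] 85.36759259564194
```

View pics/side0.png

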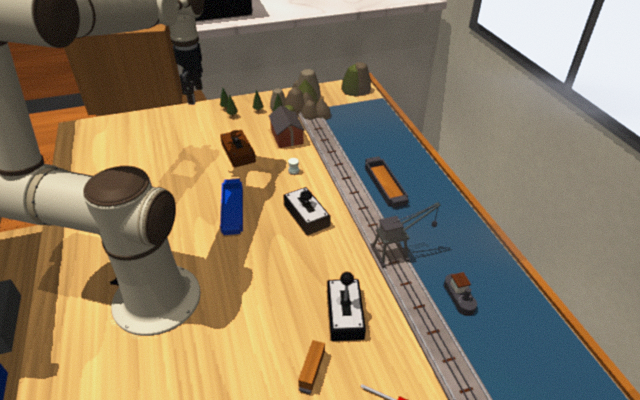

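View pics/top0.png

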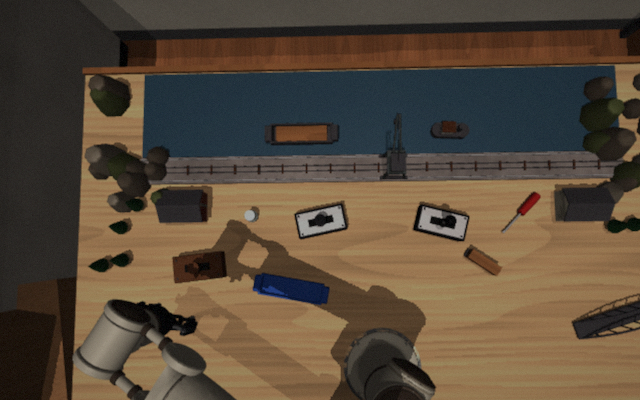

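```bash
cat > h.py <<'E'
from bench import calibration
import numpy as np
def ray(n,u,v):
    c=calibration(n);W=np.array(c["world_to_cam"]);R=W[:3,:3]
    d=R.T@np.array([(u-c["cx"])/c["fx"],-(v-c["cy"])/c["fy"],-1]); o=-R.T@W[:3,3]
    return o,d
def atz(n,u,v,z):
    o,d=ray(n,u,v); return np.round(o+d*(z-o[2])/d[2],1)
def proj(n,p):
    c=calibration(n);W=np.array(c["world_to_cam"]);q=W[:3,:3]@np.array(p)+W[:3,3]
    return np.round([c["cx"]+c["fx"]*q[0]/-q[2],c["cy"]+c["fy"]*q[1]/q[2]],1)
E
python3 - <<'E'
import cv2,numpy as np
a=cv2.imread("pics/side0.png")[255:345,300:390];b=cv2.imread("pics/top0.png")[190:250,400:490]
a=cv2.resize(a,(400,400),interpolation=3);b=cv2.resize(b,(390*1,260),interpolation=3)
c=cv2.imread("pics/top0.png")[100:160,250:490];c=cv2.resize(c,(790,198),interpolation=3)
o=np.zeros((600,800,3),np.uint8);o[:400,:400]=a;o[:260,405:795]=b;o[400:598,:790]=c
cv2.imwrite("pics/crop0.png",o)
from h import *
print("ball",atz("side",347,279,135),atz("top",448,221,135))
print("barge",atz("top",302,133,15),atz("side",387,183,15),"tug",atz("top",450,129,30))
for u,v in((421,204),(469,214),(463,240),(415,231)): print(atz("top",u,v,45))
E
```

```text
ball [ 432. -187.  135.] [ 430.9 -179.1  135. ]
barge [720.7 235.9  15. ] [720.8 232.9  15. ] tug [ 720.6 -222.5   30. ]
[ 488.2 -123.5   45. ]
[ 456.1 -265.2   45. ]
[ 378.9 -244.4   45. ]
[ 407.4 -103.2   45. ]
```

View pics/crop0.png

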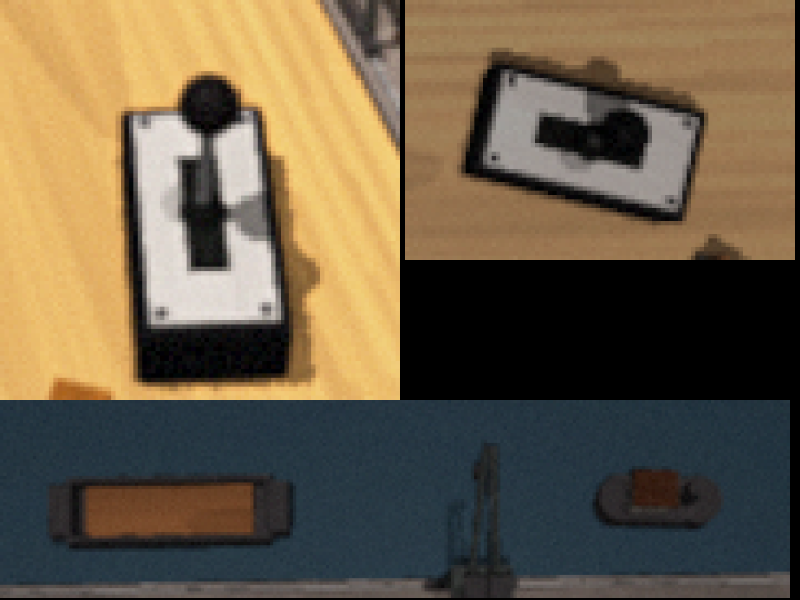

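The tall ball-topped stick is on the right-hand white box: side (347,278), top (451,221), giving about (432,-187,135). The short stick is on the white box at top (321,221), and the brown look-alike is at (200,266). The barge with the wooden hold is at top (302,133), y≈+235, so left; the tug is at (450,129), and the blue look-alike hull at (290,289). So I push towards box +y, (0.21,0.98), from the right side with shut fingers.

```bash
python3 -m jog '[{"offset":[0,0,25],"twist":[0,0,8]},{"offset":[9,-33,10],"twist":[0,0,0]},{"offset":[9,-33,0],"twist":[0,0,0]},{"offset":[9,-33,0],"twist":[0,0,0]},{"offset":[9,-33,0],"twist":[0,0,0]},{"offset":[9,-33,0],"twist":[0,0,0]},{"offset":[9,-33,0],"twist":[0,0,0]},{"offset":[9,-33,0],"twist":[0,0,0]},{"offset":[9,-33,0],"twist":[0,0,0]},{"offset":[9,-33,0],"twist":[0,0,0]},{"offset":[9,-33,0],"twist":[0,0,0]},{"offset":[9,-33,0],"twist":[0,0,0]}]' -1 20
```

```text
time: 1.3
ee_pos: [299.1, 174.7, 231.6]
orientation: [-3.141, -0.0, 2.926]
wrist_force: [-0.2, -0.2, 0.3]
width: 0.3
```

```bash
python3 -m jog '[{"offset":[10,-36,0],"twist":[0,0,0]},{"offset":[10,-36,0],"twist":[0,0,0]},{"offset":[10,-36,0],"twist":[0,0,0]},{"offset":[10,-36,0],"twist":[0,0,0]},{"offset":[10,-36,0],"twist":[0,0,0]},{"offset":[10,-36,0],"twist":[0,0,0]},{"offset":[10,-36,0],"twist":[0,0,0]},{"offset":[10,-36,0],"twist":[0,0,0]},{"offset":[10,-36,0],"twist":[0,0,0]},{"offset":[10,-36,0],"twist":[0,0,0]},{"offset":[10,-36,0],"twist":[0,0,0]},{"offset":[0,0,0],"twist":[0,0,0]}]'
```

```text
time: 2.5
ee_pos: [409.3, -223.2, 231.1]
orientation: [-3.141, -0.001, 2.922]
wrist_force: [-0.6, 0.0, -0.3]
width: -0.3
```

Go on to (417,-257), then down to z≈112.

```bash
python3 -m jog '[{"offset":[8,-34,0],"twist":[0,0,0]},{"offset":[0,0,-20],"twist":[0,0,0]},{"offset":[0,0,-25],"twist":[0,0,0]},{"offset":[0,0,-25],"twist":[0,0,0]},{"offset":[0,0,-25],"twist":[0,0,0]},{"offset":[0,0,-24],"twist":[0,0,0]},{"offset":[0,0,0],"twist":[0,0,0]},{"offset":[0,0,0],"twist":[0,0,0]}]'
python3 - <<'E'
from bench import capture
import cv2,numpy as np
a=capture("side")[215:345,280:410];b=capture("top")[180:260,400:520]
o=np.zeros((400,800,3),np.uint8);o[:,:400]=cv2.resize(a,(400,400),interpolation=3);o[:264,404:800]=cv2.resize(b,(396,264),interpolation=3)
cv2.imwrite("pics/c1.png",o)
E
```

```text
time: 3.3
ee_pos: [417.1, -253.4, 113.1]
orientation: [3.141, -0.001, 2.926]
wrist_force: [-0.7, -0.6, 0.3]
width: -0.0
```

View pics/c1.png

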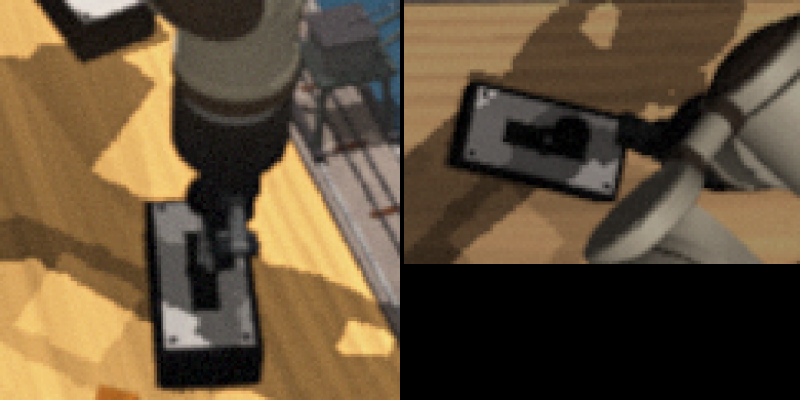

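The fingers are right of the ball, in line and clear of it. Now I push along (0.21,0.98), first up to contact.

```bash
python3 -m jog '[{"offset":[2,10,0],"twist":[0,0,0]},{"offset":[2,10,0],"twist":[0,0,0]},{"offset":[2,10,0],"twist":[0,0,0]},{"offset":[2,10,0],"twist":[0,0,0]},{"offset":[2,10,0],"twist":[0,0,0]},{"offset":[1,5,0],"twist":[0,0,0]},{"offset":[0,0,0],"twist":[0,0,0]},{"offset":[0,0,0],"twist":[0,0,0]}]'
python3 - <<'E'
from bench import capture
import cv2,numpy as np
a=capture("side")[215:345,280:410];b=capture("top")[180:260,400:520]
o=np.zeros((400,800,3),np.uint8);o[:,:400]=cv2.resize(a,(400,400),interpolation=3);o[:264,404:800]=cv2.resize(b,(396,264),interpolation=3)
cv2.imwrite("pics/c2.png",o)
E
```

```text
time: 4.2
ee_pos: [428.4, -199.1, 113.0]
orientation: [-3.141, 0.0, 2.926]
wrist_force: [-0.4, -0.4, -0.3]
width: -0.3
```

View pics/c2.png

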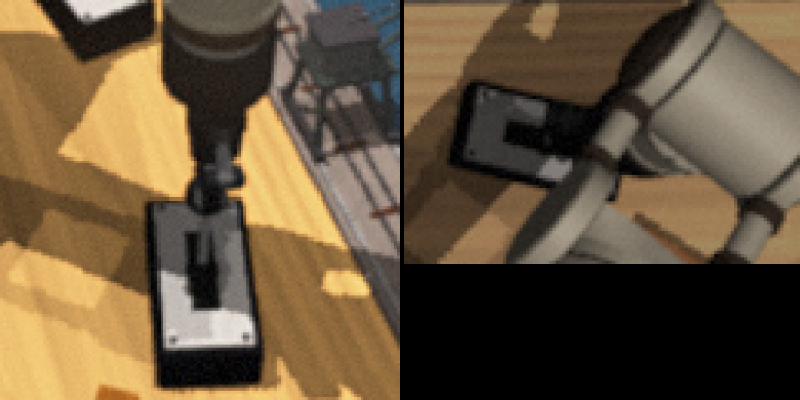

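```bash
python3 - <<'E'
from h import *
f=lambda p:((proj("side",p)-[280,215])*3.077).round()
for n,p in dict(tcp=(428.4,-199,113),tcp_up=(428.4,-199,150),ball0=(432,-187,135),ball02=(436,-169.5,133),top_stick=(432,-186,100),tilt02=(434,-175,99)).items(): print(n,f(p))
print(atz("side",347.2,278.2,135),atz("top",451.2,221.2,135),atz("top",442,221.5,45))
E
python3 - <<'E'
from bench import capture
import cv2
cv2.imwrite("pics/c3.png",cv2.resize(capture("side")[230:320,310:400],(600,600),interpolation=3))
E
```

```text
tcp [206. 230.]
tcp_up [208. 197.]
ball0 [206. 197.]
ball02 [203. 180.]
top_stick [204. 226.]
tilt02 [202. 216.]
[ 433.2 -184.9  135. ] [ 430.2 -187.9  135. ] [ 434.7 -184.3   45. ]
```

View pics/c3.png

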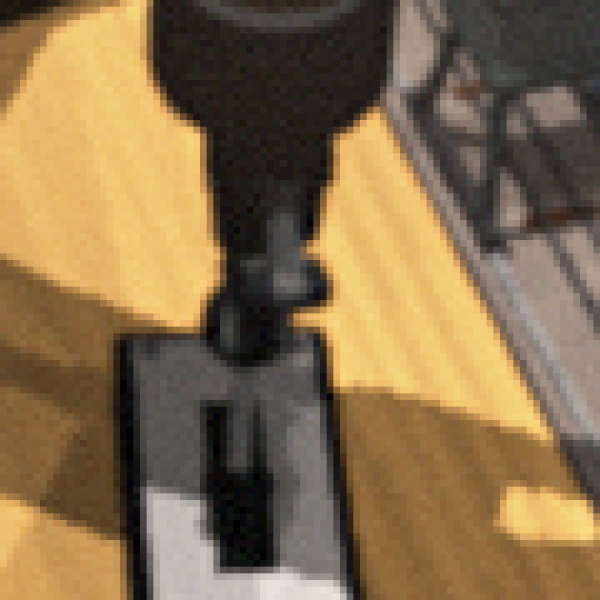

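Run:
```python
from h import *
f=lambda p:((proj("side",p)-[280,215])*3.077).round()
print("c1 tcp",f((417,-253.4,113)),"up70",f((417,-253.4,183)),"ball",f((432,-187,135)))
g=lambda p:((proj("top",p)-[400,180])*3.3).round()+[404,0]
print("c1 top tcp",g((417,-253.4,113)),g((417,-253.4,183)))
import cv2,numpy as np
a=cv2.imread("pics/c3.png"); print(a.shape)
from bench import capture
s=capture("side");t=capture("top")
cr=cv2.resize(s[180:320,290:430],(560,560),interpolation=2)
cr=np.clip(cr.astype(float)*1.0,0,255); cr=(255*(cr/255)**0.45).astype(np.uint8)
for p,c in(((428.4,-199,113),(0,0,255)),((428.4,-199,183),(0,255,0)),((432,-187,135),(255,0,255))):
    q=(proj("side",p)-[290,180])*4; cv2.circle(cr,tuple(int(v) for v in q),3,c,1)
cv2.imwrite("pics/c4.png",cr)
```

```text
c1 tcp [217. 292.] up70 [221. 229.] ball [206. 197.]
c1 top tcp [644. 152.] [671. 148.]
(600, 600, 3)
```

View pics/c4.png

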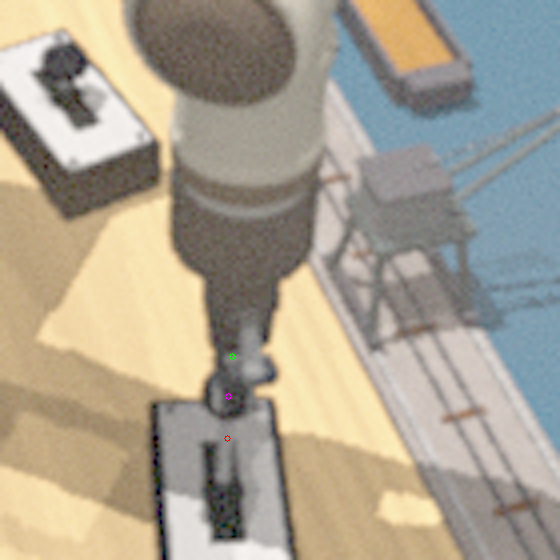

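Run:
```python
from h import *
print("start tip proj side",proj("side",(200,538.5,196)),proj("side",(200,538.5,270)),"top",proj("top",(200,538.5,196)),proj("top",(200,538.5,270)))
for z in(100,113,135,160,183): print(z,atz("side",354,274,z))
import cv2
a=cv2.imread("pics/side0.png")[40:120,150:230];b=cv2.imread("pics/top0.png")[280:360,130:210]
cv2.imwrite("pics/c5.png",cv2.convertScaleAbs(cv2.hconcat([cv2.resize(a,(400,400)),cv2.resize(b,(400,400))]),alpha=2))
from bench import ctrl
s=ctrl.observe();print(s["wrist_force"],s["q"],s["ee_pos"])
```

```text
start tip proj side [197.9 109.9] [193.8  88.3] top [182.2 310.9] [171.  315.5]
100 [ 463.9 -150.6  100. ]
113 [ 459.5 -160.8  113. ]
135 [ 452. -178.  135.]
160 [ 443.5 -197.6  160. ]
183 [ 435.7 -215.6  183. ]
[-0.00895165 -0.00322043  0.9798427 ] [-6.92287623e-01 -2.70298951e-02  1.96504908e+00 -1.21322848e-04
  1.20361708e+00 -2.04633417e+00] [ 428.21611223 -199.36499834  112.87624066]
```

View pics/c5.png

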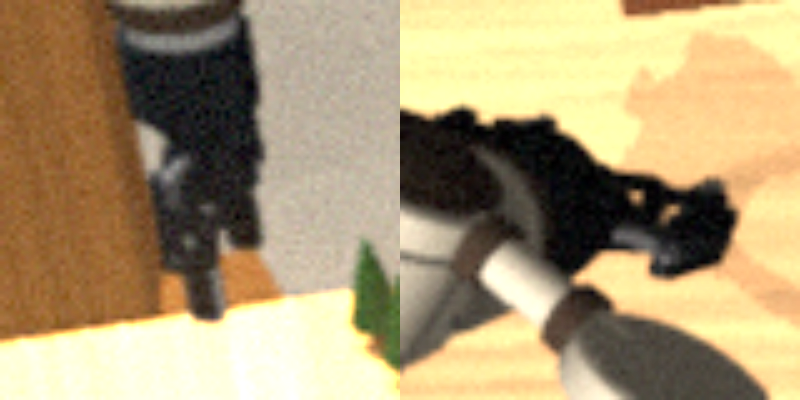

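Run:
```python
import cv2,numpy as np
a=cv2.imread("pics/c1.png"); a=(255*(a/255.)**0.4).astype(np.uint8)
o=cv2.hconcat([cv2.resize(a[130:330,120:320],(400,400)),cv2.resize(a[60:210,560:710],(400,400))])
cv2.imwrite("pics/c6.png",o)
from h import *
for s in(-42,42): 
  p=(200+s*.349,538.5+s*.937,209);print(s,proj("side",p),proj("top",p))
```

```text
-42 [193.9 113.4] [195.3 317.3]
42 [200.3  99.3] [165.5 306. ]
```

View pics/c6.png

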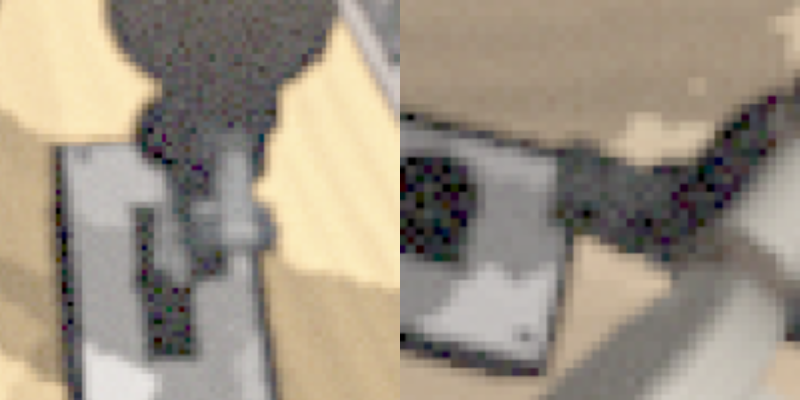

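```bash
python3 - <<'E'
from h import *
def tri(a,b):
    o1,d1=ray("side",*a);o2,d2=ray("top",*b)
    s=np.linalg.lstsq(np.array([d1,-d2]).T,o2-o1,rcond=None)[0]
    p,q=o1+s[0]*d1,o2+s[1]*d2
    print(((p+q)/2).round(1),np.linalg.norm(p-q).round(1))
tri((353.1,301.1),(468.8,219.7)); tri((192,103.6),(193,327)); tri((192,103.6),(193,320));tri((347.2,278.2),(451.2,221.2))
tri((387,183),(302,133))
for n in("side","top"): print(n,ray(n,320,200)[0].round())
for p in ((0,0,0),): print(proj("side",p),proj("top",p))
E
python3 - <<'E'
import cv2,numpy as np
b=cv2.imread("pics/top0.png")[280:360,130:210]
b=(255*(b/255.)**0.4).astype(np.uint8)
a=cv2.imread("pics/side0.png")[40:120,150:230];a=(255*(a/255.)**0.4).astype(np.uint8)
cv2.imwrite("pics/c7.png",cv2.hconcat([cv2.resize(a,(400,400)),cv2.resize(b,(400,400))]))
E
```

```text
[ 431.3 -239.6  121.9] 6.7
[177.  488.3 251.1] 17.1
[185.1 492.  246.5] 0.6
[ 431.1 -187.3  138.3] 2.2
[722.  236.   12.2] 0.9
side [ 160. -850.  994.]
top [ 363.  123. 1316.]
[156.4 298.7] [382.  367.2]
```

View pics/c7.png

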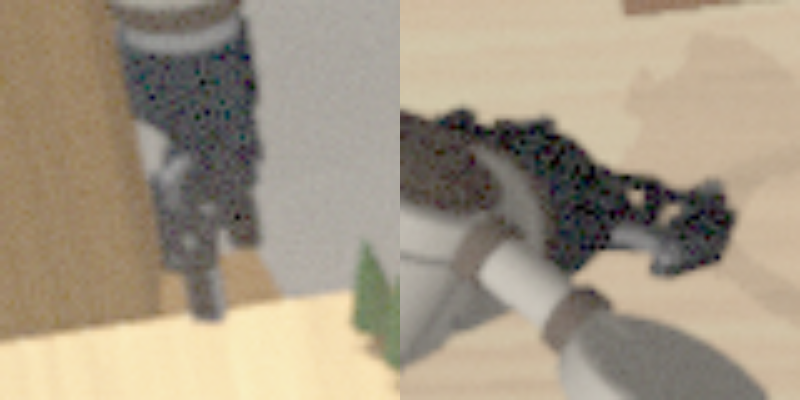

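Run:
```python
from bench import capture,ctrl
import numpy as np,cv2
from h import *
F=[]
for i in range(10):
    s=capture("side");F.append(ctrl.observe()["wrist_force"])
print(np.mean(F,0).round(2),np.std(F,0).round(2),ctrl.observe()["time"])
c=cv2.resize(s[255:315,320:380],(600,600),interpolation=2);c=(255*(c/255.)**0.45).astype(np.uint8)
def mk(p,col):
    q=(proj("side",p)-[320,255])*10; cv2.circle(c,tuple(int(v) for v in q),4,col,2)
mk((433,-184.5,45),(0,0,255))
for t,col in((0,(255,0,255)),(.2,(0,255,0)),(.4,(255,255,0))):
    for L in(45,90): mk((433+.21*L*np.sin(t),-184.5+.98*L*np.sin(t),45+L*np.cos(t)),col)
cv2.imwrite("pics/c8.png",c)
```

```text
[ 0.17 -0.12  0.31] [0.31 0.48 0.47] 4.95
```

View pics/c8.png

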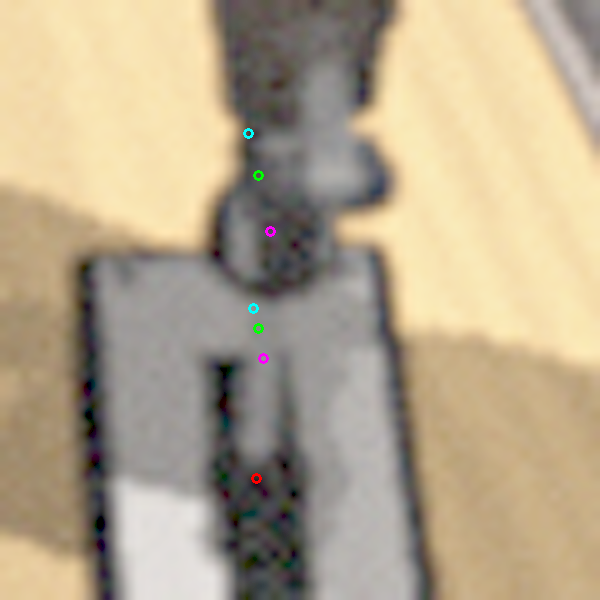

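The ball still sits at its upright pixel, (347,278), and the mean force is about 0, so the stick has not moved. The fingertip shows at side (347,278) where the reported TCP should project to (347,290). At the start it was also about 10 px high. So the real tip is about 37 mm higher than reported, and it skims over the ball. I'll back off, lower it and look again.

```bash
python3 -m jog '[{"offset":[0,0,12],"twist":[0,0,0]},{"offset":[-3,-15,0],"twist":[0,0,0]},{"offset":[-3,-15,0],"twist":[0,0,0]},{"offset":[-3,-15,0],"twist":[0,0,0]},{"offset":[-2,-10,0],"twist":[0,0,0]},{"offset":[0,0,-20],"twist":[0,0,0]},{"offset":[0,0,-20],"twist":[0,0,0]},{"offset":[0,0,0],"twist":[0,0,0]},{"offset":[0,0,0],"twist":[0,0,0]}]'
python3 - <<'E'
from bench import capture,ctrl
import numpy as np,cv2
from h import *
s=capture("side");t=capture("top");e=ctrl.observe()["ee_pos"];print(e)
a=cv2.resize(s[250:320,320:390],(400,400),interpolation=2);b=cv2.resize(t[185:255,430:500],(400,400),interpolation=2)
for n,im,o in(("side",a,(320,250)),("top",b,(430,185))):
    for dz,col in((0,(0,0,255)),(37,(0,255,0))):
        q=(proj(n,e+[0,0,dz])-o)*400/70; cv2.circle(im,tuple(int(v) for v in q),3,col,1)
o=cv2.hconcat([a,b]);cv2.imwrite("pics/c9.png",(255*(o/255.)**0.45).astype(np.uint8))
E
```

```text
time: 5.85
ee_pos: [417.0, -254.3, 84.8]
orientation: [3.141, -0.001, 2.925]
wrist_force: [-0.6, -0.6, 0.0]
width: -0.0
[ 417.84950887 -254.84718181   85.9881172 ]
```

View pics/c9.png

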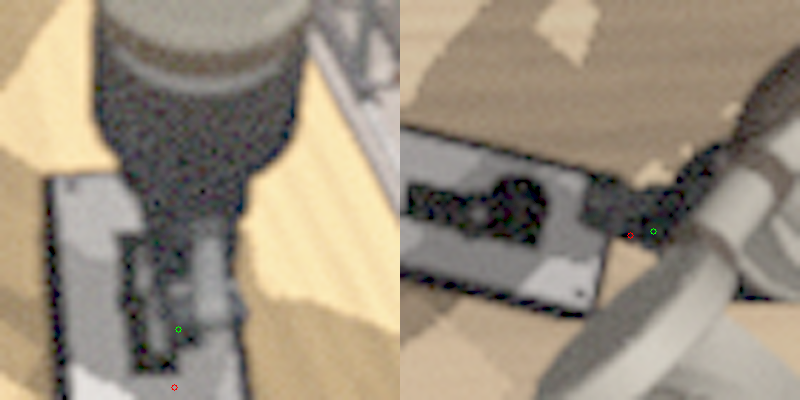

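Run:
```python
from h import *
def tri(a,b):
    o1,d1=ray("side",*a);o2,d2=ray("top",*b)
    s=np.linalg.lstsq(np.array([d1,-d2]).T,o2-o1,rcond=None)[0]
    p,q=o1+s[0]*d1,o2+s[1]*d2
    print(((p+q)/2).round(1),np.linalg.norm(p-q).round(1))
tri((353.2,309.5),(468.5,220.9))
for z in (85,95,105,115,125): print(z,atz("side",353.2,309.5,z),atz("top",468.5,220.9,z))
```

```text
[ 429.7 -245.5   99.8] 5.5
85 [ 431.4 -235.1   85. ] [ 433.2 -250.7   85. ]
95 [ 428.4 -241.8   95. ] [ 432.7 -247.7   95. ]
105 [ 425.4 -248.6  105. ] [ 432.1 -244.7  105. ]
115 [ 422.5 -255.4  115. ] [ 431.5 -241.6  115. ]
125 [ 419.5 -262.1  125. ] [ 431.  -238.6  125. ]
```

```bash
python3 -m jog '[{"offset":[-6,5,0],"twist":[0,0,0]},{"offset":[2,10,0],"twist":[0,0,0]},{"offset":[2,10,0],"twist":[0,0,0]},{"offset":[2,10,0],"twist":[0,0,0]},{"offset":[0,0,0],"twist":[0,0,0]},{"offset":[0,0,0],"twist":[0,0,0]}]'
cat > look.py <<'E'
from bench import capture,ctrl
import numpy as np,cv2,sys
from h import *
F=[]
for i in range(5): s=capture("side");F.append(ctrl.observe()["wrist_force"])
t=capture("top");e=ctrl.observe()["ee_pos"];print(e.round(1) if hasattr(e,'round') else e,np.mean(F,0).round(2))
a=cv2.resize(s[250:320,320:390],(400,400),interpolation=2);b=cv2.resize(t[185:255,430:500],(400,400),interpolation=2)
for n,im,o in(("side",a,(320,250)),("top",b,(430,185))):
    q=(proj(n,e)-o)*400/70; cv2.circle(im,tuple(int(v) for v in q),3,(0,0,255),1)
    q=(proj(n,(432,-186,135))-o)*400/70; cv2.circle(im,tuple(int(v) for v in q),3,(255,0,255),1)
o=cv2.hconcat([a,b]);cv2.imwrite(sys.argv[1],(255*(o/255.)**0.45).astype(np.uint8))
E
python3 look.py pics/d1.png
```

```text
time: 6.55
ee_pos: [417.5, -218.7, 85.0]
orientation: [-3.141, 0.0, 2.927]
wrist_force: [-0.3, 0.1, 0.6]
width: 0.3
[ 417.3 -219.3   84.9] [ 0.2  -0.21  0.17]
```

View pics/d1.png

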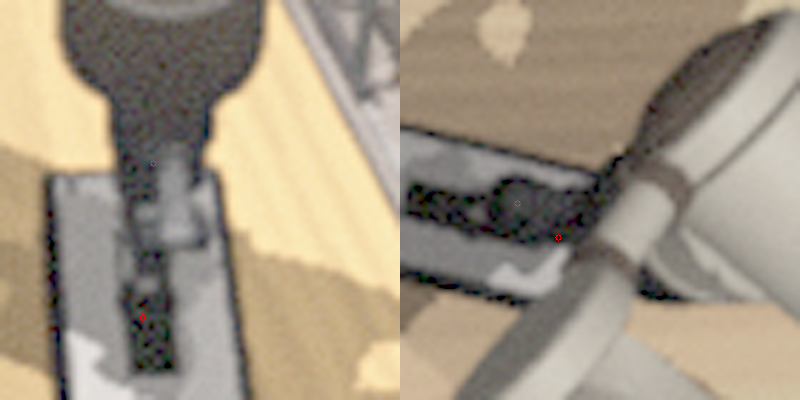

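Fingers are now directly to the right of the ball, top (530,220) against ball centre (520,221); stick upright. Pushing further.

```bash
python3 -m jog '[{"offset":[2,10,0],"twist":[0,0,0]},{"offset":[1,8,0],"twist":[0,0,0]},{"offset":[0,0,0],"twist":[0,0,0]},{"offset":[0,0,0],"twist":[0,0,0]}]'
python3 look.py pics/d2.png
```

```text
time: 7.25
ee_pos: [420.3, -200.7, 84.9]
orientation: [-3.141, -0.0, 2.926]
wrist_force: [-0.5, -1.0, 0.1]
width: -0.1
[ 420.2 -201.1   84.8] [-0.67 -0.62 -0.04]
```

View pics/d2.png

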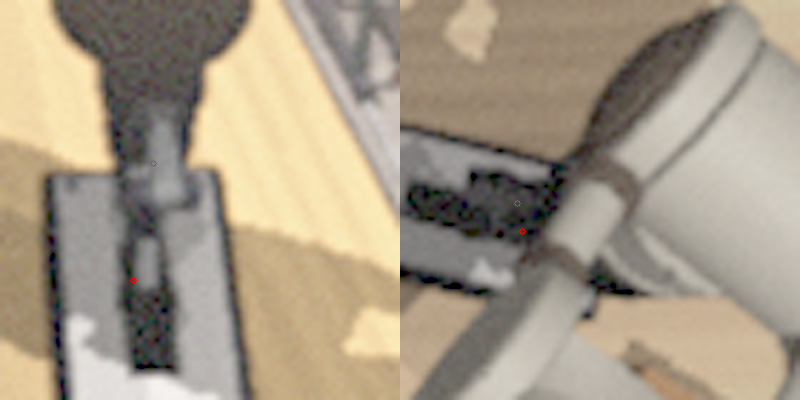

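Contact: the ball has shifted left and the force is about 0.9 N. I'll push 26 mm more.

```bash
python3 -m jog '[{"offset":[2,9,0],"twist":[0,0,0]},{"offset":[2,9,0],"twist":[0,0,0]},{"offset":[1,8,0],"twist":[0,0,0]},{"offset":[0,0,0],"twist":[0,0,0]},{"offset":[0,0,0],"twist":[0,0,0]}]'
python3 look.py pics/d3.png
```

```text
time: 8.05
ee_pos: [425.3, -174.8, 85.0]
orientation: [-3.141, -0.0, 2.926]
wrist_force: [-1.4, -2.0, 0.4]
width: -0.0
[ 425.3 -175.2   85. ] [-1.8  -1.84  0.95]
```

View pics/d3.png

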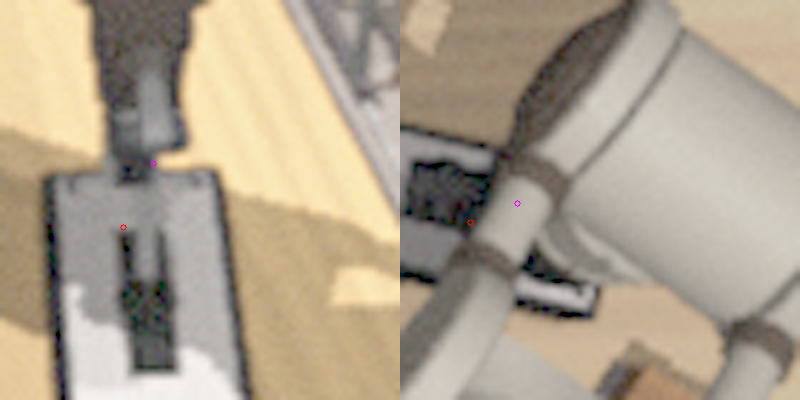

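Force is about 2.2 N along the tilt direction and the ball has gone about 38 mm, so roughly 0.4 rad. Holding.

```bash
python3 -m jog '[{"offset":[0,0,0],"twist":[0,0,0]},{"offset":[0,0,0],"twist":[0,0,0]},{"offset":[0,0,0],"twist":[0,0,0]},{"offset":[0,0,0],"twist":[0,0,0]},{"offset":[0,0,0],"twist":[0,0,0]},{"offset":[0,0,0],"twist":[0,0,0]},{"offset":[0,0,0],"twist":[0,0,0]},{"offset":[0,0,0],"twist":[0,0,0]},{"offset":[0,0,0],"twist":[0,0,0]},{"offset":[0,0,0],"twist":[0,0,0]},{"offset":[0,0,0],"twist":[0,0,0]},{"offset":[0,0,0],"twist":[0,0,0]}]'
python3 look.py pics/d4.png
```

```text
time: 9.55
ee_pos: [425.3, -175.0, 84.9]
orientation: [3.142, 0.0, 2.925]
wrist_force: [-1.2, -0.7, 0.6]
width: -0.2
[ 425.3 -175.    84.9] [-1.85 -1.32  0.85]
```

View pics/d4.png

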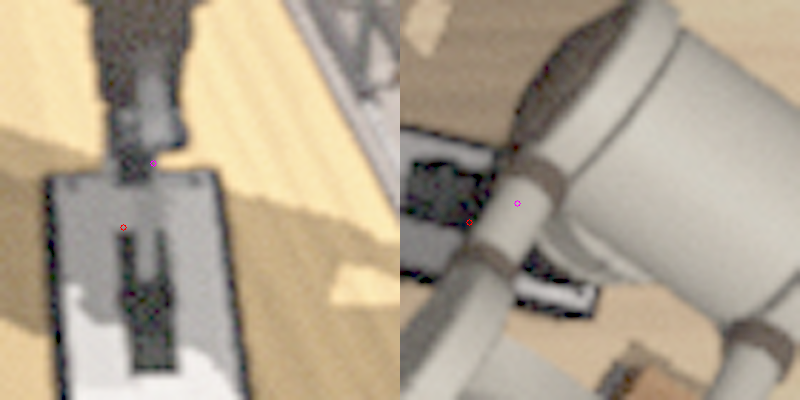

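The pictures match and the force is still about 2.3 N, pointing to -x, so the finger sits a little to the -x side of the ball. For margin I'll push a little more, centre it and hold another second.

```bash
python3 -m jog '[{"offset":[2,3,0],"twist":[0,0,0]},{"offset":[2,2,0],"twist":[0,0,0]},{"offset":[0,0,0],"twist":[0,0,0]},{"offset":[0,0,0],"twist":[0,0,0]},{"offset":[0,0,0],"twist":[0,0,0]},{"offset":[0,0,0],"twist":[0,0,0]},{"offset":[0,0,0],"twist":[0,0,0]},{"offset":[0,0,0],"twist":[0,0,0]},{"offset":[0,0,0],"twist":[0,0,0]},{"offset":[0,0,0],"twist":[0,0,0]},{"offset":[0,0,0],"twist":[0,0,0]},{"offset":[0,0,0],"twist":[0,0,0]}]'
python3 look.py pics/d5.png
```

```text
time: 11.05
ee_pos: [429.4, -170.1, 84.9]
orientation: [-3.142, 0.0, 2.925]
wrist_force: [-2.2, -2.6, -1.1]
width: -0.1
[ 429.3 -170.    84.9] [-1.63 -2.74 -0.71]
```

View pics/d5.png

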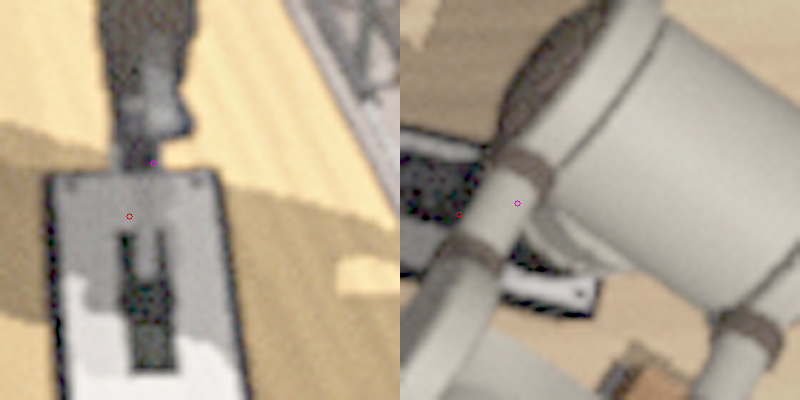

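Force along the tilt is about 3 N, so the stick is well over and was held long enough. Now I retreat gradually so it comes back gently, then clear up.

```bash
python3 -m jog '[{"offset":[-1,-6,0],"twist":[0,0,0]},{"offset":[-1,-6,0],"twist":[0,0,0]},{"offset":[-1,-6,0],"twist":[0,0,0]},{"offset":[-1,-6,0],"twist":[0,0,0]},{"offset":[-1,-6,0],"twist":[0,0,0]},{"offset":[-1,-6,0],"twist":[0,0,0]},{"offset":[-1,-6,0],"twist":[0,0,0]},{"offset":[-2,-10,0],"twist":[0,0,0]},{"offset":[-3,-15,0],"twist":[0,0,0]},{"offset":[-3,-15,0],"twist":[0,0,0]},{"offset":[-3,-15,0],"twist":[0,0,0]},{"offset":[0,0,0],"twist":[0,0,0]}]'
python3 -m jog '[{"offset":[0,0,30],"twist":[0,0,0]},{"offset":[0,0,30],"twist":[0,0,0]},{"offset":[0,-20,30],"twist":[0,0,0]},{"offset":[0,-20,30],"twist":[0,0,0]},{"offset":[0,-20,0],"twist":[0,0,0]},{"offset":[0,-20,0],"twist":[0,0,0]},{"offset":[0,-20,0],"twist":[0,0,0]},{"offset":[0,0,0],"twist":[0,0,0]},{"offset":[0,0,0],"twist":[0,0,0]},{"offset":[0,0,0],"twist":[0,0,0]}]'
python3 look.py pics/d6.png
```

```text
time: 12.55
ee_pos: [411.0, -269.4, 85.1]
orientation: [-3.141, 0.001, 2.923]
wrist_force: [0.4, -0.2, -0.2]
width: 0.0
time: 13.55
ee_pos: [411.4, -366.0, 204.7]
orientation: [3.141, -0.0, 2.926]
wrist_force: [-0.4, -0.3, 0.4]
width: 0.1
[ 411.4 -366.6  205. ] [-0.19 -0.26 -0.28]
```

View pics/d6.png

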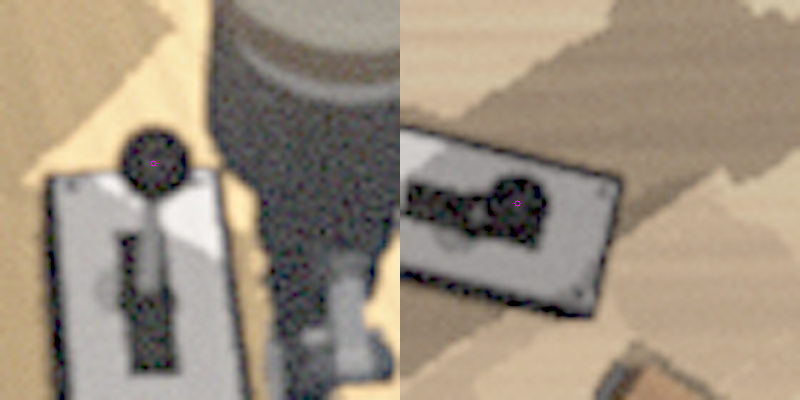

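Both views show the ball back at its upright position, side (347,278) and top (451,221). The gripper is clear of everything, with no force. Handing in.

```bash
python3 -c "
from bench import sign_off
print(sign_off())"
```

```text
the job is handed in; nothing more can be done
None
```

I tilted the tall joystick left, towards the barge at y ≈ +235 mm, held it well over for more than 2 s, let it spring back, and handed the job in at about 14 s. I got no verdict back.

- **Tilt:** ball travel of about 38 mm and a 2–3 N push along the tilt put it at about 0.4 rad, then about 0.5 rad. These are estimates from the pictures and the wrist force, since the joint cannot be read directly. The force was not a clean reading: its part along the tilt dropped to about 1.7 N midway through the first hold, so I pushed about 5 mm further and held another second.
- **Last checks:** both cameras showed the ball back at its upright position, the gripper was clear of everything, and the wrist force was about zero. I never went near the short stick, but I did not check it again in a picture at the end.
- **What disagreed:** the first push did not move the stick. In the pictures the fingertip stood above and slightly aside from where the reported pose projects. My estimates of that offset did not agree with each other, at roughly 15–37 mm in height. I lowered the tool about 28 mm, and the next push moved the stick.

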